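Dock a cavity filter and preset its tuning screw

TASK

Seat the cavity filter on its test connectors by pressing the dock's spring pedal all the way down to its stop, and let the pedal come back up. Then preset the filter's large tuning screw: turn it clockwise by its spade head until it seats, back it off a quarter turn, and finish still gripping the head there and holding it still, because its lock nut is loose. Leave the filter home on its connectors and the other things on the bench where they are.

Things in the scene. Friction and masses are not known exactly. Their poses are not given: they have to be found in the camera images.
- pedal_pad (a point): centre of the top of the pedal's black rubber tread (36 x 26 mm) at the dock's end nearest the robot; x points along the dock towards the filter, y across it to the left. 62 mm above the bench at rest, 43 mm at the stop, swinging about a cross pin 46 mm farther along the dock and 46 mm above the bench. Pushing it takes about 2 N at first, 15 to 18 N once it drives the filter; it springs back up
- pedal (a joint): angle of the pedal: 0 at rest (tread tipped up by 0.2 rad), grows as it is pressed, 0.4 rad at its hard stop
- filter (a joint): how far the filter (aluminium block 60 x 54 mm, top 52 mm above the bench, on rails along the dock) is pushed onto its two coax sockets: 0 drawn back, 0.008 m home. The roller below the pedal's pin pushes it; the snug sockets (20 N) keep it where it is left. To the left of the dock stand a blue box 70 mm high and a poster board 0.55 m high (x 0.45 to 0.57, y -0.23 to 0.21)
- screw_grip (a point): centre of the upright spade head of the large tuning screw, on its vertical axis amid the filter's top, 77 mm above the bench. The head is 28 mm long along x, 9 mm thick along y (close the fingers along y, from above), 25 mm high; a 19 mm collar below it ends 58 mm above the bench. z is up; turns with the screw, moves with the filter. Within 80 mm of the axis all else is below 66 mm
- tuning_screw (a joint): angle of the tuning screw: 0 where it seats (hard stop), negative when it is backed off, growing as it is turned clockwise seen from above; a quarter turn out is -1.57 rad. It starts 2 to 3.8 rad out, turns with about 0.04 N m of drag and sinks 0.2 mm per rad
- torque_wrench: small coax torque wrench with a red handle, 18 x 126 x 13 mm, lying to the right of the dock; origin at its underside. Leave it alone
- coax_adapter_4: coax attenuator with a blue band, 10 x 36 x 10 mm, lying behind the dock; origin at its underside. Leave it alone
- filter_block: small white filter block, 22 x 76 x 19 mm, lying to the right of the dock; origin at its underside. Leave it alone
- screw_tin: round metal tin, 67 mm across, 27 mm high, to the right of the dock; origin at its underside. Leave it alone
- memo_block: yellow memo block, 77 x 77 x 16 mm, lying behind the dock; origin at its underside. Leave it alone
- solder_reel: reel of solder with green flanges, 56 mm across, 36 mm high, standing behind the dock; origin at its underside. Leave it alone

How it is judged (in metres and radians):
On the way, in this order (a step that is already met when the one before it is completed fails the run):
1. the pedal is pressed down to its stop and the filter is home on its connectors (value of joint pedal above 0.37 rad and value of joint filter above 0.0068 m), for 0.1 s.
2. with the pedal let back up, the tuning screw is turned in until it seats (value of joint tuning_screw above -0.1 rad and value of joint pedal below 0.1 rad and value of joint filter above 0.006 m), for 0.1 s.
At the end, for the whole second after the job is handed in: The tuning screw stands a quarter turn (1.57 rad, give or take 0.21, which is 12 degrees) out from its seat, still, gripped by the fingers with more than 3 N; the filter is home on its connectors (within 2 mm) and the pedal is back up (under 0.1 rad) (value of joint tuning_screw between -1.781 and -1.361 rad and velocity of joint tuning_screw between -0.15 and 0.15 rad/s and contact force between the fingers and tuning_screw above 3 N and value of joint filter above 0.006 m and value of joint pedal below 0.1 rad); the arm keeps its last pose, push and grip.
It fails at once if another thing on the bench is moved by more than 20 mm (distance of any of torque_wrench, coax_adapter_4, filter_block, screw_tin, memo_block, solder_reel from where it was at the start of the episode above 0.02 m).
It also fails if it takes over 72 s, if anything falls off the work surface, if the arm or the gripper's body presses on something with over 40 N, if the wrist force passes 120 N, or if a joint passes its speed limit or range.

ROBOT

A 6-joint arm with a two-finger parallel gripper is mounted at the origin on a cart in front of the work surface, level with it; the furniture and walls round the work are solid. World frame = base frame: x ahead of the robot, y to its left, z up, the work surface at z = 0. Lengths are in m, angles in degrees, forces in N, time in s.
With the tool pointing down it reaches from about 0.3 to 0.75 m from the base axis. Payload 8.5 kg.
Tool frame: the origin (TCP) lies midway between the tips of the shut fingers; the grasp point (between the pads) lies 19 mm behind it (manip.grip_point_offset is the distance from the TCP to the grasp point, in m); z points along the fingers, y is the line along which they close (so a half turn about z gives the same grasp; the last joint's range is limited). The gripper opens to 88 mm and grips with 3 to 60 N. Pads are 18 mm wide; open, the fingers measure 123 mm over their backs; the gripper's body (75 mm by 187 mm) begins 45 mm behind the grasp point.
Start: joints at [52.924, 21.807, 74.336, -0, 83.858, -12.336], TCP at [0.23, 0.5, 0.239] pointing down, gripper open.
Joint ranges: [-178.18, 178.18], [-50.72, 133.34], [12.68, 142.11], [-81.47, 261.47], [9.98, 163.14], [-165.26, 165.26]. Speed limits (degrees/s): [136.94, 136.94, 180, 180, 180, 180].

INTERFACE

Orientations are given as [roll, pitch, yaw] about the fixed x, y, z axes, in that order (R = Rz(yaw) Ry(pitch) Rx(roll)).
In Python, from plant import manip gives the robot as it stands.
- The arm moves only by the shell command python3 -m creep 'ROWS' [FORCE]. ROWS is JSON, a list of rows, each a list of 7 numbers: the turn, a rotation vector about the tool's x, y, z in degrees, then the shift along the tool's x, y, z in mm, then the opening in per cent of the stroke, from 0 (shut) to 100 (fully open). In form: [[ax, ay, az, x, y, z, claw], ...]. A call has 1 to 5 rows; each row shifts and turns the commanded pose from where the row before left it, along the tool's axes as they then stand; what a row does not reach is not made up. A row lasts 1/10 s, in which the tool goes at most 50 mm and 8.59 degrees, less where a joint would pass 70% of its speed; a pose out of reach is approached as far as the arm can. A call is refused whole if a number of a shift passes 50 or a number of a turn 8.59, either way. A call with a gripper value outside its range is refused whole. The fingers move at their own pace and stop on an object; FORCE is the grip in N (left out, the last holds). Time passes only in rows, so rows that do not move let the fingers close. It gives the time, the measured TCP pose, the force, the opening and the grip force at its end, in the units of the state.
- manip.get_obs(): the state, without advancing time (a new reading comes with each control period).
- manip.snapshot(name): name is "scene" or "side" or "wrist"; returns the picture (400x640x3 uint8, red, green, blue); there is no depth.
- manip.camera_params(name): a dict with "camera_matrix" (3x3 intrinsics, pixels), "R" (3x3) and "t" (3): a world point X has camera coordinates R X + t. Camera axes: x right, y down, z forward; pixel columns grow to the right and rows downward; lengths in m; the calibration is good to about 2 mm. The wrist camera is an equidistant fisheye: a pixel r from the principal point sees the ray r / f radians off the axis. A picture is of the moment at which its call begins: read the wrist's pose just before it. camera_params takes no time and is no camera call; for the wrist camera it gives the pose at the moment of the call.
- manip.finish_job(): hands the job in; it is judged then, once.
The state is a dict: "time_s": time; "qpos": joint angles; "joint_velocities": joint speeds; "effort": joint torques, N m; "tool_pos": TCP position; "tcp_rot": TCP orientation; "ft_force": force on the tool from outside, world axes, zero at the start; "moment": the same for the moment, N m; "width": finger opening in m; "gripper_force": force on a finger pad.
Only numpy, scipy, OpenCV 4.12 (cv2) and the standard library are available. Lean on these libraries where they do the work, as an engineer would, in place of code of your own. Each camera call takes 0.05 s, during which the arm holds its last target. There are 200 camera calls.

## Working session

There is one attempt and no reset: what is moved stays moved. The work goes in short steps, Python scripts to look and compute and a shell command to move; the robot and the scene stay as the last step left them, time stands still between calls to the robot, and variables do not carry over. Pictures are saved under pics/ and viewed, at most 10 in all, crops included, and the job is handed in when it is done.

```bash
mkdir -p pics
python3 - <<'E'
from plant import manip
import cv2
o=manip.get_obs();print(o['time_s'],o['tool_pos'],o['tcp_rot'],o['width'],manip.grip_point_offset)
for n in("scene","side"):
    cv2.imwrite(f"pics/{n}0.png",manip.snapshot(n)[:,:,::-1]);c=manip.camera_params(n);print(n,c)
E
```

```text
0.0 [0.22999871 0.49929819 0.23814859] [-1.79920099e+02 -1.67885380e-02  1.55261873e+02] 0.08781843670189107 0.0187
scene {'camera_matrix': array([[378.4687387 ,   0.        , 321.01199633],
       [  0.        , 378.4687387 , 195.68958561],
       [  0.        ,   0.        ,   1.        ]]), 'R': array([[-0.5155489 , -0.85684663, -0.00481407],
       [-0.59445382,  0.36170699, -0.7181871 ],
       [ 0.61711748, -0.36739883, -0.69583339]]), 't': array([-0.08505691,  0.4848181 ,  0.44468149])}
side {'camera_matrix': array([[407.25599587,   0.        , 315.56687426],
       [  0.        , 407.25599587, 200.66899032],
       [  0.        ,   0.        ,   1.        ]]), 'R': array([[-0.98471962,  0.17375485, -0.0116842 ],
       [ 0.1331851 ,  0.7081736 , -0.69336274],
       [-0.11220069, -0.68432406, -0.72049399]]), 't': array([0.54930035, 0.24164667, 0.69177306])}
```

View pics/scene0.png

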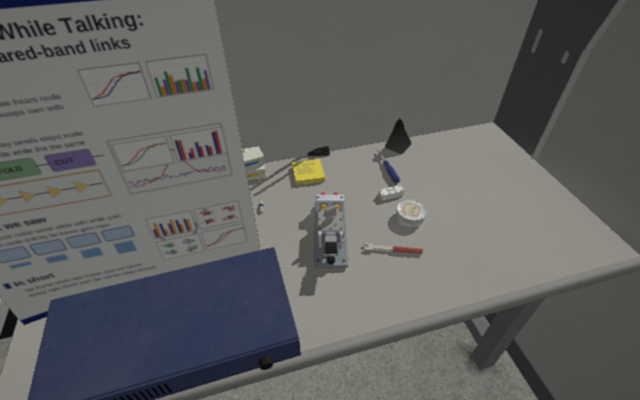

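View pics/side0.png

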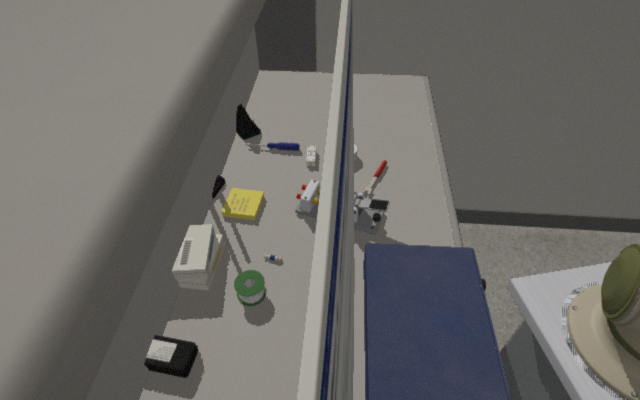

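The scene view shows the dock at about (330,230), with its pedal tread at (330,247) and red-tipped sockets at the far end. The board blocks part of the side view, where the tread is at (379,204). I'll zoom in on the dock in both.

```bash
cat > h.py <<'E'
import numpy as np
from plant import manip
def ray(n,px,c=None):
    c=c or manip.camera_params(n);K,R,t=np.array(c["camera_matrix"]),np.array(c["R"]),np.array(c["t"])
    u=np.array([(px[0]-K[0,2])/K[0,0],(px[1]-K[1,2])/K[1,1],1.])
    if n=="wrist":
        r=np.hypot(u[0],u[1]);u=np.array([u[0]/r*np.sin(r),u[1]/r*np.sin(r),np.cos(r)]) if r>1e-9 else u
    return -R.T@t,R.T@u
def plane(n,px,z,c=None):
    o,d=ray(n,px,c);return o+d*(z-o[2])/d[2]
E
python3 - <<'E'
import cv2,numpy as np
from h import *
a=cv2.imread("pics/scene0.png")[185:275,280:380];b=cv2.imread("pics/side0.png")[165:245,290:400]
a=cv2.resize(a,(400,360),interpolation=3);b=cv2.resize(b,(400,291),interpolation=3)
cv2.imwrite("pics/z0.png",np.hstack([a,cv2.copyMakeBorder(b,0,69,0,0,0)]))
print(plane("scene",(331,247),.062),plane("side",(379,204),.062))
for p in[(318,266),(348,264),(317,195),(344,193)]:print(p,plane("scene",p,.02))
for p in[(38,300),(295,260),(298,345),(275,300)]:print('box',p,plane("scene",p,.07))
E
```

```text
[ 0.36225772 -0.34068737  0.062     ] [ 0.3645777  -0.33940353  0.062     ]
(318, 266) [ 0.36243882 -0.31031525  0.02      ]
(348, 264) [ 0.3349524  -0.36512998  0.02      ]
(317, 195) [ 0.54216616 -0.41423973  0.02      ]
(344, 193) [ 0.51400638 -0.47401446  0.02      ]
box (38, 300) [0.52324407 0.16119988 0.07      ]
box (295, 260) [ 0.36607884 -0.26231039  0.07      ]
box (298, 345) [ 0.21824685 -0.1884077   0.07      ]
box (275, 300) [ 0.30913301 -0.19238122  0.07      ]
```

View pics/z0.png

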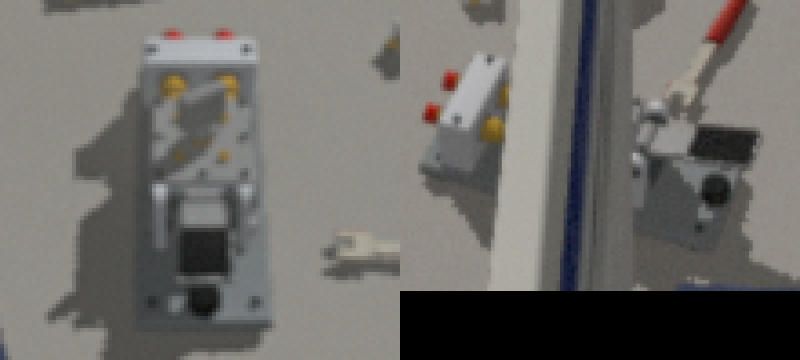

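The zoom puts the tread centre at scene pixel (331.2,247.5) and side pixel (379.6,204.3). That gives pad ≈ (0.363,-0.340), and the dock edges give a yaw of about -30.6°. Next is a route round the board at small radius.

```bash
cat >> h.py <<'E'
from scipy.spatial.transform import Rotation as Ro
def legs(pts,yaw=None):
    o=manip.get_obs();p=np.array(o["tool_pos"]);R=Ro.from_euler("xyz",o["tcp_rot"] if yaw is None else [180,0,yaw],degrees=True)
    for q in pts:
        d=R.inv().apply(np.array(q)-p)*1000;n=int(np.ceil(np.linalg.norm(d)/49));print(n,"rows of",np.round(d/n,1),"total",np.round(d,1));p=np.array(q)
E
python3 - <<'E'
from h import *
legs([(.2,.28,.25),(.32,0,.25),(.30,-.22,.25),(.38,-.36,.25)],149.4)
print(plane("scene",(258,250),.07),plane("scene",(290,345),.0))
E
```

```text
5 rows of [-17.2 -40.8  -2.4] total [ -85.8 -204.1  -11.8]
7 rows of [-35.1 -25.7  -0. ] total [-245.8 -179.9   -0. ]
5 rows of [-19.  -39.9  -0. ] total [ -94.8 -199.5   -0. ]
4 rows of [-35.  -19.9  -0. ] total [-140.1  -79.8   -0. ]
[ 0.42437137 -0.21203308  0.07      ] [ 0.25519454 -0.18860131  0.        ]
```

```bash
python3 -m creep '[[0,0,5.9,-17,-41,-2.4,100],[0,0,0,-17,-41,-2.4,100],[0,0,0,-17,-41,-2.4,100],[0,0,0,-17,-41,-2.4,100],[0,0,0,-17,-41,-2.4,100]]'; python3 -m creep '[[0,0,0,-35,-26,0,60],[0,0,0,-35,-26,0,30],[0,0,0,-35,-26,0,0],[0,0,0,-35,-26,0,0],[0,0,0,-35,-26,0,0]]'; python3 -c "
from h import *
legs([(.32,0,.25),(.30,-.22,.25),(.38,-.36,.25)],149.4)"
```

```text
time_s: 0.6
tool_pos: [0.2026, 0.2778, 0.2505]
tcp_rot: [-180.0, -0.0, 149.4]
ft_force: [0.7, -1.4, 0.6]
width: 0.0882
gripper_force: 0.0
time_s: 1.1
tool_pos: [0.2877, 0.0767, 0.2508]
tcp_rot: [180.0, 0.0, 149.4]
ft_force: [1.5, 0.7, 0.1]
width: 0.0501
gripper_force: 0.0
2 rows of [-33.4 -24.8   0.4] total [-66.8 -49.5   0.8]
5 rows of [-19.  -39.9  -0. ] total [ -94.8 -199.5   -0. ]
4 rows of [-35.  -19.9  -0. ] total [-140.1  -79.8   -0. ]
```

```bash
python3 -m creep '[[0,0,0,-33,-25,0,0],[0,0,0,-33,-25,0,0],[0,0,0,-19,-40,0,0],[0,0,0,-19,-40,0,0],[0,0,0,-19,-40,0,0]]'; python3 -m creep '[[0,0,0,-19,-40,0,0],[0,0,0,-19,-40,0,0],[0,0,0,-35,-20,0,0],[0,0,0,-35,-20,0,0],[0,0,0,0,0,0,0]]';  python3 - <<'E'
from h import *
import cv2,json
o=manip.get_obs();c=manip.camera_params("wrist");im=manip.snapshot("wrist")
cv2.imwrite("pics/w1.png",im[:,:,::-1]);print(o["tool_pos"],o["qpos"],c)
E
```

```text
time_s: 1.6
tool_pos: [0.3062, -0.1323, 0.2507]
tcp_rot: [180.0, -0.0, 149.3]
ft_force: [1.1, 0.5, 0.4]
width: 0.0102
gripper_force: 0.0
time_s: 2.1
tool_pos: [0.3397, -0.2923, 0.2498]
tcp_rot: [180.0, -0.0, 149.2]
ft_force: [0.3, -0.5, -0.1]
width: 0.0006
gripper_force: 0.0
[ 0.33972735 -0.29228108  0.24976092] [-5.59033355e+01  1.10168841e+01  8.81319651e+01 -5.62823768e-03
  8.08775663e+01 -1.15147074e+02] {'camera_matrix': array([[309.70691629,   0.        , 318.24834834],
       [  0.        , 309.70691629, 195.70764147],
       [  0.        ,   0.        ,   1.        ]]), 'R': array([[ 5.10911758e-01,  8.59632817e-01, -7.71974959e-04],
       [ 8.21372487e-01, -4.87906893e-01,  2.95455752e-01],
       [ 2.53606808e-01, -1.51585897e-01, -9.55356113e-01]]), 't': array([ 0.07809738, -0.4650539 ,  0.26939108])}
```

View pics/w1.png

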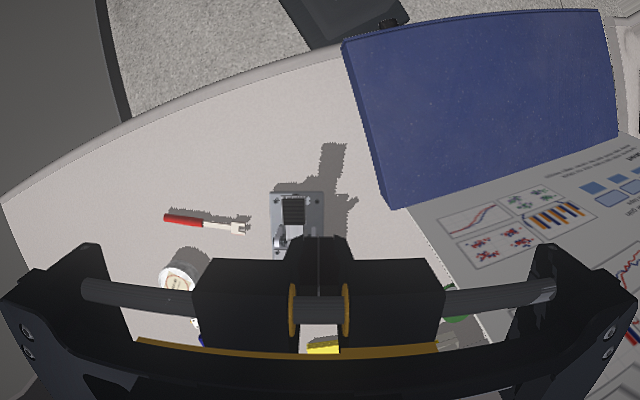

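The wrist view shows the black tread at about (293,210), above the fingers, and the red wrench well to its left. I'll refine the tread position with a dark mask on this picture.

Run:
```python
from h import *
import cv2
im=cv2.imread("pics/w1.png");g=cv2.cvtColor(im,6)
m=np.zeros_like(g);m[185:228,272:318]=(g[185:228,272:318]<60)*255
n,l,s,ce=cv2.connectedComponentsWithStats(m)
for i in range(1,n):
    if s[i,4]>30: print(s[i],ce[i],plane("wrist",ce[i],.062))
x,y,w,h,_=s[1:][s[1:,4].argmax()]
for p in[(x,y),(x+w,y),(x,y+h),(x+w,y+h)]:print(plane("wrist",p,.062))
for p in[(271,192),(324,192),(271,258)]:print('plate',plane("wrist",p,.02))
legs([(.363,-.340,.25),(.363,-.340,.075)],149.2)
```

```text
[283 199  22  26 548] [293.42335766 211.48175182] [ 0.36292434 -0.33771581  0.062     ]
[ 0.34414338 -0.33994617  0.062     ]
[ 0.35688114 -0.31843965  0.062     ]
[ 0.37095282 -0.35723566  0.062     ]
[ 0.38396672 -0.3350221   0.062     ]
plate [ 0.33738491 -0.35936702  0.02      ]
plate [ 0.37178113 -0.30144336  0.02      ]
plate [ 0.41645543 -0.41229695  0.02      ]
2 rows of [-23.1 -15.3  -0.1] total [-46.3 -30.5  -0.2]
4 rows of [ 0.  -0.  43.8] total [  0.  -0. 175.]
```

```bash
python3 -m creep '[[0,0,0,-23,-14.5,0,0],[0,0,0,-23,-15,0,0],[0,0,0,0,0,45,0],[0,0,0,0,0,45,0],[0,0,0,0,0,45,0]]' 30; python3 -m creep '[[0,0,0,0,0,40,0],[0,0,0,0,0,8,0],[0,0,0,0,0,4,0],[0,0,0,0,0,3,0]]'; python3 -m creep '[[0,0,0,0,0,4,0],[0,0,0,0,0,3,0],[0,0,0,0,0,2,0],[0,0,0,0,0,2,0],[0,0,0,0,0,0,0]]'
```

```text
time_s: 2.65
tool_pos: [0.3628, -0.3365, 0.1147]
tcp_rot: [-180.0, 0.0, 149.4]
ft_force: [-0.2, 0.3, -0.4]
width: 0.0007
gripper_force: 0.0
time_s: 3.05
tool_pos: [0.3636, -0.3381, 0.0623]
tcp_rot: [-179.9, 0.1, 149.4]
ft_force: [-1.1, 0.8, 2.7]
width: 0.0004
gripper_force: 0.8
time_s: 3.55
tool_pos: [0.3627, -0.3377, 0.0513]
tcp_rot: [-179.9, 0.0, 149.4]
ft_force: [-6.8, 3.2, 14.2]
width: 0.0003
gripper_force: 6.6
```

```bash
python3 -m creep '[[0,0,0,0,0,2,0],[0,0,0,0,0,2,0],[0,0,0,0,0,2,0],[0,0,0,0,0,1,0],[0,0,0,0,0,0,0]]'; python3 -m creep '[[0,0,0,0,0,1,0],[0,0,0,0,0,1,0],[0,0,0,0,0,0,0]]'
```

```text
time_s: 4.05
tool_pos: [0.3627, -0.3376, 0.0445]
tcp_rot: [-179.9, 0.0, 149.4]
ft_force: [-8.2, 4.3, 15.6]
width: 0.0003
gripper_force: 8.9
time_s: 4.35
tool_pos: [0.3627, -0.3377, 0.0437]
tcp_rot: [-179.9, 0.1, 149.4]
ft_force: [-10.8, 6.8, 29.6]
width: 0.0007
gripper_force: 16.0
```

```bash
python3 -m creep '[[0,0,0,0,0,1,0],[0,0,0,0,0,1,0],[0,0,0,0,0,0,0],[0,0,0,0,0,0,0],[0,0,0,0,0,0,0]]'; python3 -m creep '[[0,0,0,0,0,-10,0],[0,0,0,0,0,-20,0],[0,0,0,0,0,-45,0],[0,0,0,0,0,-45,0],[0,0,0,0,0,-45,0]]'
```

```text
time_s: 4.85
tool_pos: [0.3628, -0.3378, 0.0433]
tcp_rot: [-179.8, 0.1, 149.4]
ft_force: [-14.7, 11.3, 51.0]
width: 0.0004
gripper_force: 26.7
time_s: 5.35
tool_pos: [0.3631, -0.3375, 0.2065]
tcp_rot: [-180.0, 0.1, 149.4]
ft_force: [0.3, -0.6, -0.5]
width: 0.0006
gripper_force: 0.0
```

```bash
python3 -m creep '[[0,0,0,-20,0,-40,20],[0,0,0,-45,0,0,50],[0,0,0,-45,0,0,70],[0,0,0,-45,0,0,70],[0,0,0,-25,0,0,70]]'; python3 -m creep '[[0,0,0,0,0,0,70],[0,0,0,0,0,0,70]]'
python3 - <<'E'
from h import *
import cv2
o=manip.get_obs();c=manip.camera_params("wrist");im=manip.snapshot("wrist")
cv2.imwrite("pics/w2.png",im[:,:,::-1]);np.savez("w2.npz",**c);print(o["tool_pos"],o["qpos"],-c["R"].T@c["t"])
s=manip.snapshot("scene")[185:275,280:380,::-1];cv2.imwrite("pics/s2.png",cv2.resize(s,(400,360),interpolation=3))
E
```

```text
time_s: 5.85
tool_pos: [0.5202, -0.4304, 0.2439]
tcp_rot: [-180.0, 0.1, 149.4]
ft_force: [-0.7, -0.8, 0.2]
width: 0.0382
gripper_force: 0.0
time_s: 6.05
tool_pos: [0.5179, -0.4293, 0.2439]
tcp_rot: [-180.0, 0.0, 149.4]
ft_force: [-1.3, 0.8, 1.0]
width: 0.0543
gripper_force: 0.0
[ 0.5178999  -0.42925636  0.24392269] [-4.97109056e+01  3.46169443e+01  5.13575665e+01 -6.13358087e-03
  9.40150729e+01 -1.09084846e+02] [ 0.45179423 -0.39023995  0.38895711]
```

View pics/w2.png

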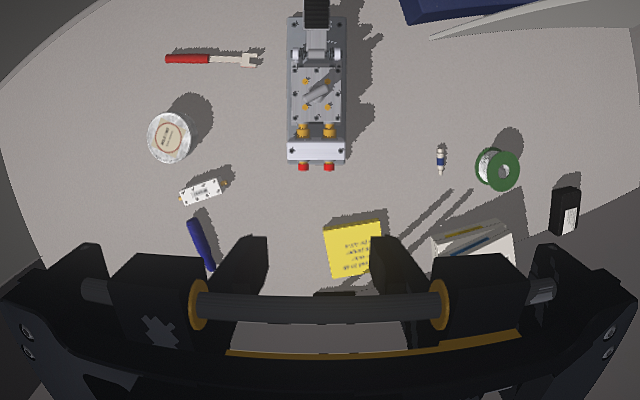

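The filter now sits against its sockets. The spade head is near (318,93), slanted from about (305,103) to (331,83). I'll zoom in.

Run:
```python
import cv2
a=cv2.imread("pics/w2.png")[60:130,280:360];cv2.imwrite("pics/z2.png",cv2.resize(a,(640,560),interpolation=3))
```

```text
(no output)
```

View pics/z2.png

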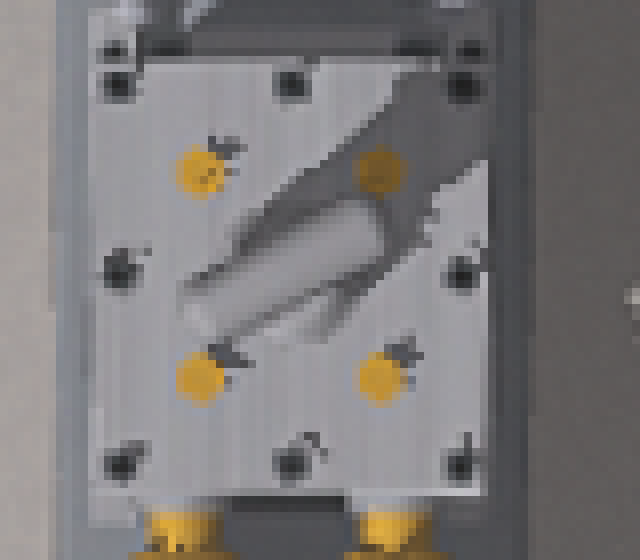

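Run:
```python
from h import *
c=dict(np.load("w2.npz"));f=lambda x,y,z:plane("wrist",(280+x/8,60+y/8),z,c)[:2]
ax=f(289.5,275.5,.053);hc=f(286,271,.089)
print(ax,hc,[f(*p,.053) for p in[(201,172),(380,378)]])
A=[f(185,290,.089),f(350,203,.089),f(225,340,.089),f(385,250,.089)]
for a,b in((0,1),(2,3)):d=A[b]-A[a];print(np.degrees(np.arctan2(d[1],d[0])),np.linalg.norm(d))
d=f(90,495,.052)-f(90,58,.052);e=f(487,58,.052)-f(90,58,.052);print('dock',np.degrees(np.arctan2(d[1],d[0])),np.degrees(np.arctan2(e[1],e[0]))-90,np.linalg.norm(d),np.linalg.norm(e))
legs([(*((ax+hc)/2),.244)],149.4)
```

```text
[ 0.44285699 -0.38791654] [ 0.44313303 -0.3882458 ] [array([ 0.42470084, -0.39084296]), array([ 0.46095833, -0.38456184])]
87.50536511904161 0.02226010310974194
89.18242301561088 0.021953828364908133
dock -31.003452462945564 -30.71252500284364 0.05977842043116167 0.05291218175403693
2 rows of [42.4 -1.3  0.3] total [84.9 -2.6  0.6]
```

```bash
python3 -m creep '[[0,0,0,42.5,-1.3,0,50],[0,0,0,42.5,-1.3,0,50],[0,0,7.6,0,0,0,50],[0,0,7.6,0,0,0,50],[0,0,7.6,0,0,0,50]]'; python3 -m creep '[[0,0,7.6,0,0,0,50],[0,0,7.6,0,0,0,50],[0,0,7.6,0,0,0,50],[0,0,7.6,0,0,0,50],[0,0,7.9,0,0,0,50]]';python3 -m creep '[[0,0,0,0,0,0,50]]'
python3 - <<'E'
from h import *
legs([(.443,-.388,.11),(.443,-.388,.067)])
print(manip.get_obs()["qpos"])
E
```

```text
time_s: 6.65
tool_pos: [0.4425, -0.3878, 0.245]
tcp_rot: [-180.0, 0.1, 126.2]
ft_force: [-0.5, -0.1, 0.7]
width: 0.0443
gripper_force: 0.0
time_s: 7.15
tool_pos: [0.4427, -0.3878, 0.2447]
tcp_rot: [180.0, 0.1, 87.9]
ft_force: [0.0, -0.4, 0.6]
width: 0.0441
gripper_force: 0.0
time_s: 7.25
tool_pos: [0.4429, -0.3879, 0.2446]
tcp_rot: [180.0, 0.0, 88.2]
ft_force: [-0.3, 0.7, 0.7]
width: 0.044
gripper_force: 0.0
3 rows of [ 0.   0.  44.9] total [0.000e+00 1.000e-01 1.346e+02]
1 rows of [ 0. -0. 43.] total [ 0. -0. 43.]
[-5.27282584e+01  2.55143770e+01  6.73082687e+01 -3.02442098e-03
  8.71213560e+01 -5.08941506e+01]
```

```bash
python3 -m creep '[[0,0,0,0,0,45,50],[0,0,0,0,0,45,50],[0,0,0,0,0,44,50],[0,0,0,0,0,28,50],[0,0,0,0,0,0,50]]'; python3 -m creep '[[0,0,0,0,0,8,50],[0,0,0,0,0,7,50],[0,0,0,0,0,0,50]]'
```

```text
time_s: 7.75
tool_pos: [0.4421, -0.3868, 0.0789]
tcp_rot: [-179.8, -0.3, 88.4]
ft_force: [0.5, -1.2, 0.3]
width: 0.0442
gripper_force: 0.0
time_s: 8.05
tool_pos: [0.4436, -0.3885, 0.0672]
tcp_rot: [180.0, 0.0, 88.3]
ft_force: [-0.5, 0.3, -0.1]
width: 0.044
gripper_force: 0.0
```

```bash
python3 -m creep '[[0,0,0,0,0,0,5],[0,0,0,0,0,0,5],[0,0,0,0,0,0,5],[0,0,0,0,0,0,5],[0,0,0,0,0,0,5]]' 25; python3 -c "
from h import *
o=manip.get_obs();print(o['moment'],o['ft_force'])"
```

```text
time_s: 8.55
tool_pos: [0.4426, -0.3884, 0.0669]
tcp_rot: [-179.9, -0.0, 88.3]
ft_force: [-4.9, -0.3, 5.8]
width: 0.0088
gripper_force: 26.6
[-0.09585861  0.71636471 -0.03454505] [-4.92184094 -0.26647034  5.77069032]
```

```bash
python3 -m creep '[[0,0,0,0,-0.6,-0.3,5],[0,0,6,0,0,0,5],[0,0,6,0,0,0,5],[0,0,6,0,0,0,5],[0,0,0,0,0,0,5]]'; python3 -c "
from h import *
o=manip.get_obs();print(o['moment'],o['ft_force'])"
```

```text
time_s: 9.05
tool_pos: [0.4424, -0.3883, 0.067]
tcp_rot: [-179.9, 0.0, 70.2]
ft_force: [-5.6, -0.2, 1.0]
width: 0.0089
gripper_force: 26.5
[-0.13087143  0.94850864 -0.04764557] [-5.56844443 -0.24018708  1.04271354]
```

```bash
P='
from h import *
o=manip.get_obs();print("M",o["moment"])'; python3 -m creep '[[0,0,6,0,0,0,5],[0,0,6,0,0,0,5],[0,0,6,0,0,0,5],[0,0,6,0,0,0,5],[0,0,0,0,0,0,5]]'; python3 -c "$P"; python3 -m creep '[[0,0,6,0,0,0,5],[0,0,6,0,0,0,5],[0,0,6,0,0,0,5],[0,0,6,0,0,0.1,5],[0,0,0,0,0,0,5]]'; python3 -c "$P"
```

```text
time_s: 9.55
tool_pos: [0.4422, -0.3882, 0.0669]
tcp_rot: [-179.9, 0.0, 46.3]
ft_force: [-6.3, 0.2, 1.2]
width: 0.0085
gripper_force: 26.5
M [-0.13866383  1.16595956 -0.06291141]
time_s: 10.05
tool_pos: [0.442, -0.388, 0.0668]
tcp_rot: [-179.9, 0.1, 22.3]
ft_force: [-6.6, 0.8, 1.9]
width: 0.0087
gripper_force: 26.5
M [ 0.05353683  1.30224604 -0.03185611]
```

```bash
P='
from h import *
o=manip.get_obs();print("M",o["moment"],o["qpos"][5])'; python3 -m creep '[[0,0,0,-0.7,-0.3,0,5],[0,0,6,0,0,0,5],[0,0,6,0,0,0,5],[0,0,6,0,0,0,5],[0,0,0,0,0,0,5]]'; python3 -c "$P"; python3 -m creep '[[0,0,6,0,0,0,5],[0,0,6,0,0,0,5],[0,0,6,0,0,0,5],[0,0,4,0,0,0.1,5],[0,0,0,0,0,0,5]]'; python3 -c "$P"
```

```text
time_s: 10.55
tool_pos: [0.4418, -0.3878, 0.0667]
tcp_rot: [-179.9, 0.1, 4.3]
ft_force: [-5.1, 2.2, 1.1]
width: 0.0083
gripper_force: 26.5
M [ 0.32752646  0.96646998 -0.04401893] 32.864601517946575
time_s: 11.05
tool_pos: [0.4419, -0.3876, 0.0667]
tcp_rot: [-179.9, 0.1, -17.6]
ft_force: [-4.9, 2.4, 1.9]
width: 0.0088
gripper_force: 26.5
M [0.51108045 0.89031312 0.0254962 ] 54.76792388953299
```

```bash
P='
from h import *
o=manip.get_obs();print("M",o["moment"],o["tcp_rot"][2])'; for i in 1; do python3 -m creep '[[0,0,4,0,0,0,5],[0,0,4,0,0,0,5],[0,0,2,0,0,0,5],[0,0,0,0,0,0,5]]'; python3 -c "$P"; python3 -m creep '[[0,0,3,0,0,0,5],[0,0,1,0,0,0,5],[0,0,0,0,0,0,5]]'; python3 -c "$P";  done
```

```text
time_s: 11.45
tool_pos: [0.4419, -0.3875, 0.0666]
tcp_rot: [-179.9, 0.1, -27.5]
ft_force: [-5.5, 4.7, 2.7]
width: 0.0089
gripper_force: 26.5
M [0.64071079 0.90473566 0.01434999] -27.506177727204992
time_s: 11.75
tool_pos: [0.4419, -0.3874, 0.0666]
tcp_rot: [-179.9, 0.1, -31.5]
ft_force: [-3.8, 4.1, 2.0]
width: 0.0088
gripper_force: 26.5
M [0.68451181 0.89227262 0.121813  ] -31.455675705910433
```

```bash
P='
from h import *
o=manip.get_obs();print("M",o["moment"],o["tcp_rot"][2])'; python3 -m creep '[[0,0,2,0,0,0,5],[0,0,0,0,0,0,5]]'; python3 -c "$P"; python3 -m creep '[[0,0,2,0,0,0,5],[0,0,0,0,0,0,5]]'; python3 -c "$P"
```

```text
time_s: 11.95
tool_pos: [0.4419, -0.3874, 0.0666]
tcp_rot: [-179.9, 0.1, -33.4]
ft_force: [-3.8, 3.6, 2.7]
width: 0.009
gripper_force: 26.8
M [0.68027294 0.86028984 0.42331043] -33.44627647376905
time_s: 12.15
tool_pos: [0.442, -0.3874, 0.0666]
tcp_rot: [-180.0, 0.1, -35.4]
ft_force: [-3.9, 4.2, 2.0]
width: 0.0096
gripper_force: 26.9
M [0.63764848 0.81758001 0.48102848] -35.4345918700672
```

```bash
R='[[0,0,-6,0,0,0,5],[0,0,-6,0,0,0,5],[0,0,-6,0,0,0,5],[0,0,-6,0,0,0,5],[0,0,-6,0,0,0,5]]'; python3 -m creep '[[0,0,-6,0,0,0,5],[0,0,-6,0,0,0,5],[0,0,-6,0,0,0,5],[0,0,-6,0,0,0,5],[0,0,-6,0,0,0,5]]'; python3 -m creep '[[0,0,-6,0,0,0,5],[0,0,-6,0,0,0,5],[0,0,-6,0,0,0,5],[0,0,-6,0,0,0,5],[0,0,-6,0,0,0,5]]'; python3 -m creep '[[0,0,-6,0,0,0,5],[0,0,-6,0,0,0,5],[0,0,-6,0,0,0,5],[0,0,-6,0,0,0,5],[0,0,-6,0,0,0,5]]'; python3 -m creep '[[0,0,-3.5,0,0,0,5],[0,0,0,0,0,0,5],[0,0,0,0,0,0,5],[0,0,0,0,0,0,5]]'
python3 - <<'E'
from h import *
import cv2
o=manip.get_obs();print(o["moment"],o["width"])
a=manip.snapshot("wrist")[:,:,::-1];b=manip.snapshot("scene")[185:275,280:380,::-1]
cv2.imwrite("pics/f.png",np.hstack([cv2.resize(a[150:330,220:420],(400,360)),cv2.resize(b,(400,360),interpolation=3)]))
E
```

```text
time_s: 12.65
tool_pos: [0.4419, -0.3877, 0.0667]
tcp_rot: [-179.9, 0.1, -5.2]
ft_force: [-4.4, 3.2, 1.2]
width: 0.009
gripper_force: 26.3
time_s: 13.15
tool_pos: [0.442, -0.388, 0.0668]
tcp_rot: [-179.9, 0.0, 24.8]
ft_force: [-4.9, 1.4, 2.2]
width: 0.0086
gripper_force: 26.3
time_s: 13.65
tool_pos: [0.4422, -0.3882, 0.0669]
tcp_rot: [-180.0, -0.0, 54.8]
ft_force: [-2.6, 1.6, 1.8]
width: 0.0089
gripper_force: 26.3
time_s: 14.05
tool_pos: [0.4422, -0.3883, 0.0669]
tcp_rot: [-180.0, -0.0, 57.8]
ft_force: [-3.4, 1.8, 3.3]
width: 0.0087
gripper_force: 26.3
[0.17091105 0.67872884 0.04350018] 0.008683808188985445
```

View pics/f.png

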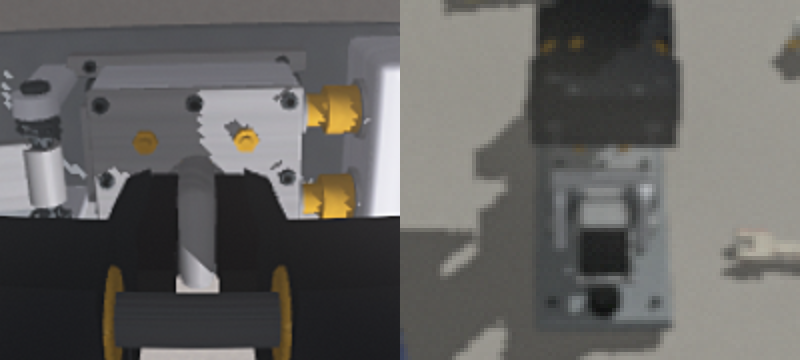

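The picture shows the head at crop (197,220) held squarely between the pads, roughly perpendicular to the dock. The filter is on its sockets and the tread is up, at crop (605,250). Handing in.

```bash
python3 -c "
from plant import manip
print(manip.finish_job())"
```

```text
the job is handed in; nothing more can be done
None
```

I pressed the pedal to its stop and let it back up, with the filter left on its connectors. I then seated the tuning screw and backed it off about a quarter turn. I handed the job in at about 14 s with the head still held at about 26 N; no verdict came back.

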